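# Set the rotary table going at its control console

## Task

Set the rotary table going: first tip the rocker on the grey switch box over to its white-striped end, then push the blue latch key on the console fully in, and then press the green button fully down with the fingertips and finish the program while still holding it down. Only press: do not press the red or yellow button, and do not move or pick up any of the things lying about.

Things in the scene. Friction and masses are not known exactly. Their poses are not given: they have to be found in the camera images.
- rocker (a joint): angle of the paddle rocker on the grey switch box, rad: 0 to 0.04 = off (plain end down), as it starts, 0.34 = on (white-striped end down, against its stop). It moves against about 0.06 N m of friction (about 2 N at the stripe) and stays where it is left.
- rocker_on_end (a point): centre of the white stripe on top of the rocker's raised end, which is to be pressed down. The black rocker is 84 mm long and 36 mm wide, a shallow V that pivots at its middle, 30 mm from this point; going from off to on the stripe sinks about 10 mm, from about 70 mm to about 60 mm above the bench.
- switch_box: grey switch box standing fixed on the bench, 130 x 80 x 45 mm, origin at the centre of its underside; its x axis runs along the rocker towards the white-striped end, z up. It may be left or right of the console and turned up to 75 degrees either way.
- console: fixed control console, white with a grey top, 250 x 200 x 60 mm, origin at the centre of its underside, z up, x away from the robot. Four round keys stand on its top in a square, 80 mm apart; which colour is where varies. A black rubber strip lies along its far edge.
- blue_key (a joint): travel of the blue latch key, m: 0 = out, 0.008 = fully in. Needs about 3 N of steady push and stays where it is left.
- blue_top (a point): blue latch key. Site at the centre of the top of its round cap (32 mm across); it sinks with the cap. At rest it lies 24 mm above the console's top and 84 mm above the bench; z is up. Black collar 48 mm across, 12 mm high.
- green_key (a joint): travel of the green hold-to-run button, m: 0 = out, 0.008 = fully down. A spring returns it: 1.8 N at the start, 6 N fully down.
- green_top (a point): green button. Site at the centre of the top of its round cap (32 mm across); it sinks with the cap. At rest it lies 24 mm above the console's top and 84 mm above the bench; z is up. Black collar 48 mm across, 12 mm high.
- green_unit: collar and cap of the green button; origin at the centre of the collar's underside, on the console's top.
- red_key (a joint): travel of the red spring button, m: 0 = out, 0.008 = down. To be left alone.
- red_top (a point): red button. Site at the centre of the top of its round cap (32 mm across); it sinks with the cap. At rest it lies 24 mm above the console's top and 84 mm above the bench; z is up. Black collar 48 mm across, 12 mm high.
- yellow_key (a joint): travel of the yellow spring button, m: 0 = out, 0.008 = down. To be left alone.
- yellow_top (a point): yellow button. Site at the centre of the top of its round cap (32 mm across); it sinks with the cap. At rest it lies 24 mm above the console's top and 84 mm above the bench; z is up. Black collar 48 mm across, 12 mm high.
- ring_part_mid (a point): small steel bush, 32 mm across and 24 mm tall, standing on the rubber strip of the console; point at its centre. Loose; to be left where it is.
- plug_gauge_mid (a point): steel plug gauge, 28 mm across and 90 mm tall, standing upright on the bench between console and switch box; point at its centre. Loose; to be left where it is.
- mouse_mid (a point): black computer mouse, 105 x 60 x 33 mm, at the right side of the bench; point at its centre. Loose; to be left where it is.
- micrometer_mid (a point): micrometer with a blue bow, about 135 mm long and 16 mm thick, lying at the left side; point at its centre. Loose; to be left where it is.
- block123_mid (a point): steel block with four holes, 50 x 75 x 25 mm, lying at the right side; point at its centre. Loose; to be left where it is.
- driver_mid (a point): screwdriver lying at the left side; point on its axis. Loose; to be left where it is.
Mind the look-alikes: they are no part of the job. Several things have the shape of the switch_box; the one meant has the colours described above.

How it is judged:
On the way, in this order (a step that is already met when the one before it is completed fails the run):
1. the rocker is tipped on (value of joint rocker above 0.28 rad), for 0.2 s.
2. the blue key is pushed in, with the rocker on (value of joint rocker above 0.28 rad and value of joint blue_key above 0.006 m), for 0.2 s.
3. the green button is held down by the fingers (all of step 2 and value of joint green_key above 0.006 m and contact force between the fingers and green_unit above 1 N), for 0.2 s.
At the end, for the whole second after the job is handed in: The rocker is on (over 0.28 of 0.34 rad), the blue key is in (over 6 of 8 mm), and the fingers hold the green button down (over 6 of 8 mm, with more than 1 N); red and yellow are out (under 2 mm) (all of step 3 and value of joint each of red_key, yellow_key below 0.002 m); the arm keeps its last pose, push and grip.
It fails at once if the blue key is pushed (over 4 mm) before the rocker is on (value of joint blue_key above 0.004 m and value of joint rocker below 0.24 rad).
It fails at once if the green button is pressed (over 4 mm) before the rocker is on and the blue key is in (value of joint green_key above 0.004 m and (value of joint rocker below 0.24 rad or value of joint blue_key below 0.0055 m)).
It fails at once if the red or yellow button is pressed (over 3 mm) (value of joint any of red_key, yellow_key above 0.003 m).
It fails at once if a loose thing is moved by more than 10 mm or lifted (distance of any of ring_part_mid, plug_gauge_mid, mouse_mid, micrometer_mid, block123_mid, driver_mid from where it was at the start of the episode above 0.01 m).
It also fails if it takes over 45 s, if anything falls off the work surface, if the arm or the gripper's body presses on something with over 40 N, if the wrist force passes 120 N, or if a joint passes its speed limit or range.

## Robot

A 7-joint arm with a two-finger parallel gripper is mounted at the origin on the work surface. World frame = base frame: x ahead of the robot, y to its left, z up, the work surface at z = 0. Lengths are in m, angles in rad, forces in N, time in s.
With the tool pointing down it reaches from about 0.4 to 0.85 m from the base axis. Payload 4.5 kg.
Tool frame: the origin (TCP) lies between the finger pads; the fingertips stand 19 mm ahead of it and the grasp point (between the pads) is the TCP; z points along the fingers, y is the direction in which the jaws open and shut (so a half turn about z gives the same grasp; the last joint's range is limited). The gripper opens to 88 mm and grips with 3 to 60 N. Pads are 18 mm wide; open, the fingers measure 123 mm over their backs; the gripper's body (75 mm by 187 mm) begins 45 mm behind the grasp point.
Start: joints at [-1.098, 0.689, -0.195, 1.565, 0.157, 0.902, -0.215], TCP at [0.266, 0.566, 0.258] pointing down, gripper open.
Joint ranges: [-3.01, 3.01], [-0.46, 2.08], [-1.47, 1.51], [0.13, 2.56], [-1, 4.14], [0.04, 2.09], [-2.66, 2.66]. Speed limits (rad/s): [2.57, 2.57, 3.14, 3.14, 3.14, 3.14, 3.14].

## Interface

Orientations are given as a unit quaternion [x, y, z, w].
In Python, from plant import status, snapshot, finish_job, cut_out, tip_of gives the robot as it stands. The module is installed in compiled form; this text tells all that it offers.
- The arm moves only by the tool carry_out, never from a script. Its arguments are lists of equal length, an entry for each row: "linear": the shift along the world's x, y, z in m, a list of three; "roll": the turn about the world's z in rad. A call has 1 to 8 rows; each row is the pose to reach, as a shift and turn from the pose measured when the call began; what a row does not reach only later rows make up. A row lasts 1/12 s, in which the tool goes at most 41.7 mm and 7.16 degrees, less where a joint would pass 70% of its speed; a pose out of reach is approached as far as the arm can. A call with a gripper value outside its range is refused whole. "gripper" is the opening, from 0 (shut) to 1 (fully open), set as the call begins (left out, the last holds). The fingers move at their own pace and stop on an object; "grip_force" is the grip in N (left out, the last holds). Time passes only in rows, so rows that repeat a pose let the fingers close. It gives the time, the measured TCP pose, the force and the opening at its end, in the units of the state.
- status.get_state(): the state, without advancing time (a new reading comes with each control period).
- snapshot(name): name is "scene" or "top" or "wrist"; returns a dict with "img" (400x640x3 uint8, red, green, blue), "range_z" (400x640 float32, m along the optical axis (not along the pixel's ray), 0 where there is no reading), "fx", "fy", "cx", "cy" (pixels), "k1" (the pictures are not rectified: a ray, as slopes to the right and down, at radius r is drawn at 1 + k1 r^2 times it, then the intrinsics apply), "world_from_camera" (4x4, takes a point from camera to world coordinates). Camera axes: x right, y down, z forward; pixel columns grow to the right and rows downward; lengths in m; the calibration is good to about 2 mm. A picture is of the moment at which its call begins.
- finish_job(): hands the job in, once; it reports no verdict.
Trained networks look in a picture, given as the dict that the camera call returned (one of the last four; its "shot" number tells which), for a name from the list of things; names that differ only in an ending like _2 or _b are one class to them, and where a whole thing is asked for, a point or a joint stands for the part that bears it (a point fixed in the world has none). Each returns a list of dicts, best first, with "confidence" (0 to 1); they miss things now and then, are a little off and sometimes report something else, mostly with a low value. They report only what shows in the picture. A call takes as long as a camera call. They do not tell look-alikes from the thing itself.
- cut_out(picture, query): "region" (400x640 bool, what is visible of it) and "pixel" ([column, row] in pixels, amid what is visible of it).
- tip_of(picture, query): "pixel" ([column, row] in pixels: a listed point, or the origin of a listed thing).
The state is a dict: "clock": time; "q": joint angles; "qd": joint speeds; "joint_torque": joint torques, N m; "tool_pos": TCP position; "eef_rot": TCP orientation; "contact_force": force on the tool from outside, world axes, zero at the start; "moment": the same for the moment, N m; "opening": opening from 0.0 (shut) to 1.0 (fully open).
Only numpy, scipy, OpenCV 4.12 (cv2) and the standard library are available. Lean on these libraries where they do the work, as an engineer would, in place of code of your own. Each camera call takes 0.05 s, during which the arm holds its last target.

## Working session

There is one attempt and no reset: what is moved stays moved. The work goes in short steps, Python scripts to look and compute and a tool call to move; the robot and the scene stay as the last step left them, time stands still between calls to the robot, and variables do not carry over. Pictures are saved under pics/ and viewed, and the job is handed in when it is done.

Besides the shell and the picture viewer there is one more tool, called after "Emit:" as a command line: name --pt "numbers of a row" for each row, then --argument value for the rest. carry_out: Moves the arm, as the interface text tells. Its arguments: {"type":"object","properties":{"linear":{"type":"array"},"roll":{"type":"array"},"gripper":{"type":"number"},"grip_force":{"type":"number"}},"required":["linear","roll"]}

```bash
mkdir -p pics; ls; cat > h.py <<'E'
import numpy as np, cv2
from plant import status, snapshot, finish_job, cut_out, tip_of
def save(p,name): cv2.imwrite('pics/'+name+'.png', cv2.cvtColor(p['img'],cv2.COLOR_RGB2BGR))
def ray(p,px):
    u=(px[0]-p['cx'])/p['fx']; v=(px[1]-p['cy'])/p['fy']
    rd=np.hypot(u,v); r=rd
    for _ in range(20): r=rd/(1+p['k1']*r*r)
    s=r/rd if rd>0 else 1
    return np.array([u*s,v*s,1.0])
def to_world(p,px,z):
    c=np.append(ray(p,px)*z,1); return (np.array(p['world_from_camera'])@c)[:3]
def at_height(p,px,h):
    T=np.array(p['world_from_camera']); d=T[:3,:3]@ray(p,px); o=T[:3,3]
    return o+d*(h-o[2])/d[2]
def depth_pt(p,px,w=2):
    c,r=int(round(px[0])),int(round(px[1])); a=p['range_z'][max(r-w,0):r+w+1,max(c-w,0):c+w+1]; a=a[a>0]
    return to_world(p,px,np.median(a)) if a.size else None
def project(p,X):
    T=np.linalg.inv(np.array(p['world_from_camera'])); c=T[:3,:3]@X+T[:3,3]; u,v=c[0]/c[2],c[1]/c[2]
    k=1+p['k1']*(u*u+v*v); return np.array([p['fx']*u*k+p['cx'],p['fy']*v*k+p['cy']])
E
python3 - <<'E'
from h import *
np.set_printoptions(precision=4,suppress=True)
print(status.get_state())
names=['rocker_on_end','switch_box','console','blue_top','green_top','red_top','yellow_top','ring_part_mid','plug_gauge_mid','mouse_mid','micrometer_mid','block123_mid','driver_mid']
for n in ['scene','top']:
    p=snapshot(n); save(p,n+'0'); print(n,np.array(p['world_from_camera'])[:3,3])
    for q in names:
        for t in tip_of(p,q)[:3]:
            print(q,round(t['confidence'],2),np.round(t['pixel'],1),depth_pt(p,t['pixel']))
E
```

```text
pics
{'clock': 0.0, 'q': array([-1.0982,  0.69  , -0.1945,  1.5663,  0.1573,  0.9025, -0.2151]), 'qd': array([ 0.0015, -0.0001, -0.0001,  0.0014, -0.0001,  0.0007, -0.0012]), 'joint_torque': array([ -0.0016, -52.7555,  -1.2677, -15.3435,  -0.0527,   0.0064,
         0.0002]), 'tool_pos': array([0.2653, 0.5652, 0.2569]), 'eef_rot': array([ 0.2176,  0.976 , -0.0009, -0.0001]), 'contact_force': array([-0.3548,  0.4628,  0.6787]), 'moment': array([ 0.0048, -0.0266,  0.0074]), 'opening': 1.001759164435893}
scene [1.0861 0.8605 0.941 ]
rocker_on_end 0.81 [424.  267.4] [0.4393 0.3761 0.0644]
rocker_on_end 0.65 [275.2 242.3] [0.7054 0.0922 0.0697]
rocker_on_end 0.62 [389.  218.8] [0.3933 0.191  0.0654]
switch_box 0.85 [350.5 271. ] [0.588  0.2689 0.0459]
switch_box 0.76 [430.4 283.8] [0.4499 0.4131 0.0451]
switch_box 0.71 [391.9 234.5] [0.4114 0.2271 0.043 ]
console 0.59 [247.2 153.4] [ 0.5796 -0.3051  0.0811]
console 0.57 [257.9 183.3] [ 0.6155 -0.1701  0.0587]
console 0.2 [485.6 306.2] [0.3658 0.5223 0.0122]
blue_top 0.38 [283.  153.8] [ 0.4689 -0.2616  0.0601]
green_top 0.74 [283.9 154.7]
[... 1062 characters left out ...]
99.2 211.3] [ 0.4925 -0.2206  0.0847]
blue_top 0.38 [425.2 207.7] [ 0.5011 -0.2982  0.0842]
green_top 0.43 [424.7 206.5] [ 0.505  -0.2972  0.0831]
red_top 0.53 [424.1 180.9] [ 0.5833 -0.3014  0.0838]
yellow_top 0.6 [395.7 184.5] [ 0.5746 -0.2156  0.0843]
ring_part_mid 0.43 [392.1 162. ] [ 0.6466 -0.2098  0.0804]
plug_gauge_mid 0.59 [320.7 203. ] [0.5242 0.0109 0.0867]
mouse_mid 0.89 [473.4 200.6] [ 0.529  -0.4588  0.0335]
micrometer_mid 0.7 [164.7 194.4] [0.5857 0.503  0.0019]
block123_mid 0.96 [482.3 253. ] [ 0.3686 -0.4713  0.0254]
block123_mid 0.17 [321.  200.2] [0.5321 0.0098 0.0893]
driver_mid 0.87 [155.9 265.6] [0.3626 0.517  0.007 ]
driver_mid 0.69 [162.7 195.1] [0.5831 0.5085 0.0038]
```

View pics/scene0.png

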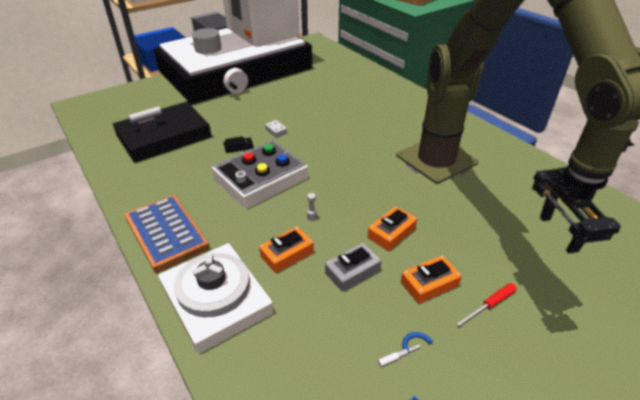

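View pics/top0.png

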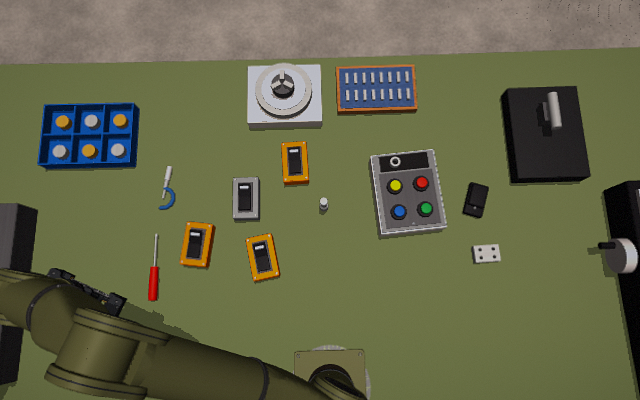

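```bash
python3 - <<'E'
import cv2
a=cv2.imread('pics/top0.png'); cv2.imwrite('pics/top0l.png',cv2.resize(a[150:310,140:300],(720,560)[:2] if 0 else (600,600),interpolation=cv2.INTER_CUBIC)); cv2.imwrite('pics/top0r.png',cv2.resize(a[140:240,360:460],(600,600),interpolation=cv2.INTER_CUBIC))
a=cv2.imread('pics/scene0.png'); cv2.imwrite('pics/scene0l.png',cv2.resize(a[180:330,300:500],(800,600),interpolation=cv2.INTER_CUBIC)); cv2.imwrite('pics/scene0r.png',cv2.resize(a[120:210,200:320],(800,600),interpolation=cv2.INTER_CUBIC))
E
```

```text
(no output)
```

View pics/top0l.png

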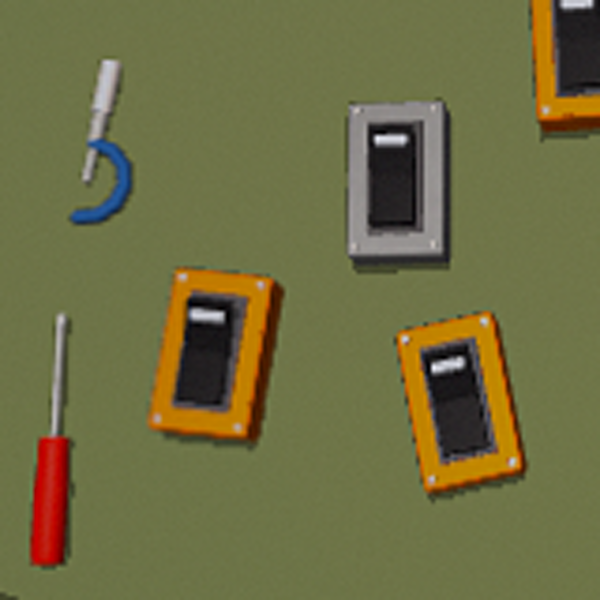

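View pics/top0r.png

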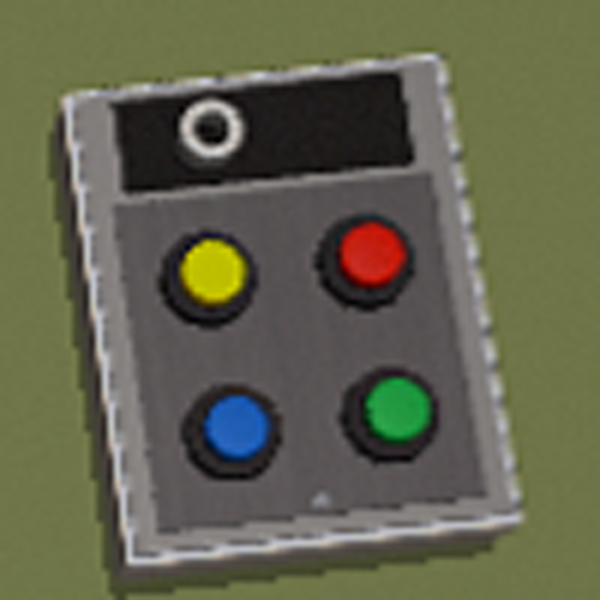

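View pics/scene0l.png

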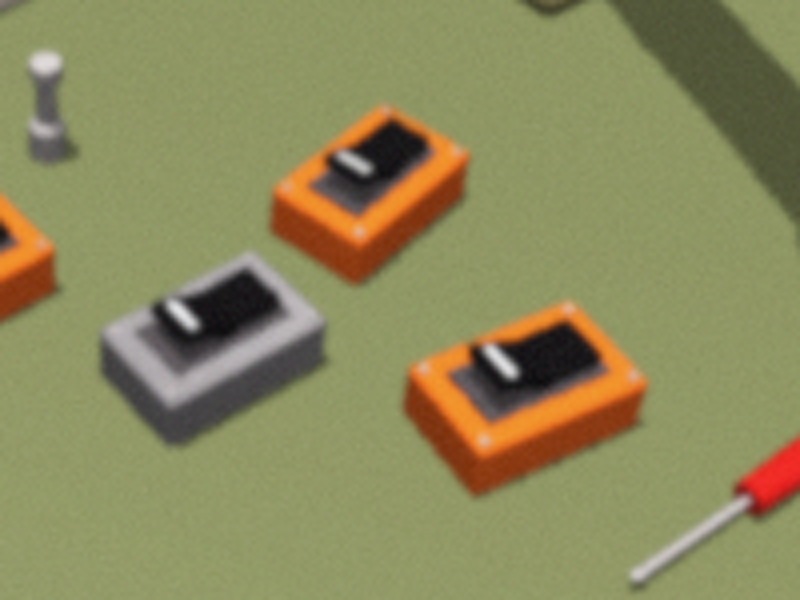

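View pics/scene0r.png

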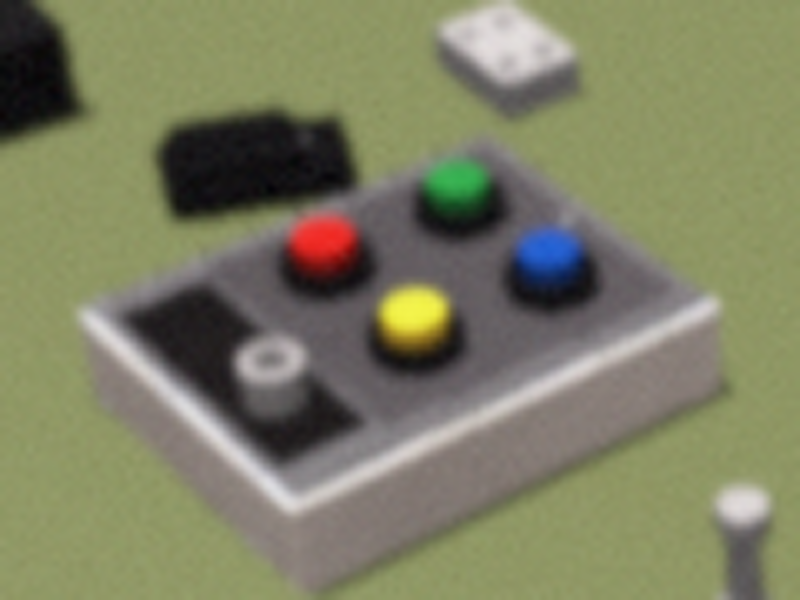

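Top view: grey box at about (246,199), with its white stripe at (244,187). Keys: blue (399.5,211), green (427,208), yellow (395.5,185), red (422,182). The orange boxes are look-alikes. I'll refine by colour centroid in both views and triangulate.

```bash
cat >> h.py <<'E'
def tri(obs):
    A=np.zeros((3,3));b=np.zeros(3)
    for p,px in obs:
        T=np.array(p['world_from_camera']); d=T[:3,:3]@ray(p,px); d/=np.linalg.norm(d); M=np.eye(3)-np.outer(d,d); A+=M; b+=M@T[:3,3]
    return np.linalg.solve(A,b)
E
python3 - <<'E'
from h import *
np.set_printoptions(precision=4,suppress=True)
P={n:snapshot(n) for n in ['top','scene']}
# approx centres (cols,rows) and hue windows
app={'top':{'blue':(399.5,211.3),'green':(426.7,208.2),'red':(422,182),'yellow':(395.5,185.3),'stripe':(244,187.3)},
'scene':{'blue':(282.5,158.5),'green':(268.7,148),'red':(248.5,156.5),'yellow':(262,168),'stripe':(345.5,259.2)}}
hue={'blue':(100,125),'green':(48,85),'red':(-8,8),'yellow':(22,34)}
C={}
for n,p in P.items():
    hsv=cv2.cvtColor(p['img'],cv2.COLOR_RGB2HSV).astype(int)
    yy,xx=np.mgrid[:400,:640]
    for k,(c,r) in app[n].items():
        near=np.hypot(xx-c,yy-r)<11
        if k=='stripe': near=np.hypot(xx-c,yy-r)<7; m=near&(hsv[...,2]>150)&(hsv[...,1]<50)
        else:
            h=hsv[...,0].copy(); 
            if k=='red': h[h>90]-=180
            m=near&(h>=hue[k][0])&(h<=hue[k][1])&(hsv[...,1]>110)&(hsv[...,2]>60)
        if n=='top' or k=='stripe':
            ys,xs=np.nonzero(m)
        else: ys,xs=np.nonzero(m)
        z=p['range_z'][m]; z=z[z>0]
        W=np.array([to_world(p,(x,y),p['range_z'][y,x]) for y,x in zip(ys,xs) if p['range_z'][y,x]>0])
        c=(xs.mean(),ys.mean()); C[n,k]=c
        h0=.084 if k!='stripe' else .070
        print(n,k,m.sum(),np.round(c,1),'plane',at_height(p,c,h0),'depth',np.median(W,0))
for k in app['top']:
    X=tri([(P[n],C[n,k]) for n in P]); print('tri',k,X,[np.round(project(P[n],X)-C[n,k],2) for n in P])
# grey box axis via top cut_out
for t in cut_out(P['top'],'switch_box')[:5]:
    m=t['region'].astype(np.uint8); 
    print(t['confidence'],t['pixel'],cv2.minAreaRect(np.argwhere(m)[:,::-1].astype(np.float32)))
E
```

```text
top blue 95 [399.1 210.9] plane [ 0.4937 -0.2204  0.084 ] depth [ 0.4937 -0.2207  0.0839]
top green 96 [426.  207.8] plane [ 0.5008 -0.3005  0.084 ] depth [ 0.5001 -0.3003  0.0834]
top red 99 [421.7 182. ] plane [ 0.5801 -0.2938  0.084 ] depth [ 0.5802 -0.2934  0.084 ]
top yellow 98 [395. 185.] plane [ 0.5734 -0.2136  0.084 ] depth [ 0.5729 -0.2135  0.0838]
top stripe 16 [243.5 186.5] plane [0.5862 0.2433 0.07  ] depth [0.5861 0.2433 0.0698]
scene blue 72 [282.  158.1] plane [ 0.5008 -0.2123  0.084 ] depth [ 0.4979 -0.2165  0.0808]
scene green 53 [268.1 147.5] plane [ 0.5076 -0.2915  0.084 ] depth [ 0.504  -0.2941  0.0803]
scene red 83 [248.1 156.3] plane [ 0.5865 -0.2847  0.084 ] depth [ 0.5834 -0.2894  0.0795]
scene yellow 84 [261.5 167. ] plane [ 0.5792 -0.2076  0.084 ] depth [ 0.5761 -0.2126  0.0809]
scene stripe 27 [344.9 257.9] plane [0.5866 0.2418 0.07  ] depth [0.5864 0.2404 0.068 ]
tri blue [ 0.4954 -0.2218  0.0763] [array([ 0.04, -0.06]), array([0.07, 0.02])]
tri green [ 0.5023 -0.3022  0.0761] [array([-0.02,  0.02]), array([-0.02, -0.01])]
tri red [ 0.582  -0.2955  0.0761] [array([-0.03,  0.05]), array([-0.05, -0.02])]
tri yellow [ 0.5753 -0.2148  0.0779] [array([ 0.09, -0.12]), array([0.14, 0.04])]
tri stripe [0.5865 0.2428 0.0707] [array([ 0.14, -0.16]), array([0.25, 0.04])]
0.88 [241.2, 200.1] ((245.5, 199.0), (44.0, 29.0), 90.0)
0.81 [260.5, 255.8] ((262.84613037109375, 256.76922607421875), (45.59515380859375, 28.915775299072266), 79.50852966308594)
0.79 [198.6, 242.9] ((197.7339630126953, 243.41885375976562), (29.240447998046875, 44.290679931640625), 10.619654655456543)
0.67 [400.7, 213.4] ((399.0, 211.0), (10.0, 10.0), 90.0)
0.55 [295.1, 159.8] ((294.7893371582031, 163.05075073242188), (43.81693649291992, 27.358867645263672), 85.91438293457031)
```

Top-view positions agree with the depth: stripe (0.586, 0.243, 0.070), blue (0.494, −0.220), green (0.500, −0.300), spacing 80 mm. The scene view puts the keys about 8 mm lower because its centroids include the cap sides. Now I'll shut the gripper and move over the rocker with the jaws across it.

Emit:
carry_out --pt "0.02 -0.02 0" --pt "0.047 -0.047 0" --pt "0.074 -0.074 0" --pt "0.101 -0.101 0" --pt "0.128 -0.128 0" --pt "0.155 -0.155 0" --pt "0.18 -0.18 0" --pt "0.2 -0.2 0" --roll '[0.05, 0.11, 0.17, 0.23, 0.3, 0.36, 0.42, 0.44]' --gripper 0 --grip_force 20

```text
clock: 2.22
tool_pos: [0.4681, 0.3627, 0.2577]
eef_rot: [-0.0, 1.0, -0.001, 0.001]
contact_force: [0.9, -0.0, 0.1]
opening: 0.418
```

Emit:
carry_out --pt "0.02 -0.02 0" --pt "0.045 -0.045 -0.01" --pt "0.068 -0.068 -0.025" --pt "0.09 -0.09 -0.045" --pt "0.11 -0.11 -0.065" --pt "0.119 -0.12 -0.085" --pt "0.119 -0.12 -0.095" --pt "0.119 -0.12 -0.1" --roll '[0, 0, 0, 0, 0, 0, 0, 0]'

```text
clock: 2.88
tool_pos: [0.5862, 0.242, 0.1559]
eef_rot: [0.0, 1.0, -0.001, -0.001]
contact_force: [-0.5, 1.4, -0.3]
opening: 0.006
```

```bash
python3 - <<'E'
from h import *
np.set_printoptions(precision=4,suppress=True)
s=status.get_state(); print(s['tool_pos'],s['eef_rot'],s['opening'],s['contact_force'])
for n in ['wrist','scene']:
    p=snapshot(n); save(p,n+'1')
    print(n,np.array(p['world_from_camera'])[:3,3])
    for t in tip_of(p,'rocker_on_end')[:3]: print(t['confidence'],t['pixel'],depth_pt(p,t['pixel']),at_height(p,t['pixel'],.07))
    print('tip proj',project(p,s['tool_pos']-[0,0,.019]))
E
```

```text
[0.5862 0.242  0.1559] [ 0.0003  1.     -0.0011 -0.001 ] 0.005822549462987819 [-0.4671  1.4403 -0.3199]
wrist [0.5058 0.2422 0.2828]
0.81 [133.9, 340.2] [0.5631 0.1967 0.2185] [0.6953 0.0917 0.07  ]
0.78 [321.4, 213.9] [0.5853 0.2445 0.0692] [0.585  0.2445 0.07  ]
tip proj [317.5792 263.1696]
scene [1.0861 0.8605 0.941 ]
0.91 [423.4, 267.4] [0.4422 0.3765 0.0667] [0.4446 0.3784 0.07  ]
0.81 [275.8, 241.2] [0.7022 0.09   0.0701] [0.7021 0.0898 0.07  ]
0.58 [387.5, 218.7] [0.3977 0.1896 0.067 ] [0.4001 0.1919 0.07  ]
tip proj [345.8402 239.3948]
```

View pics/wrist1.png

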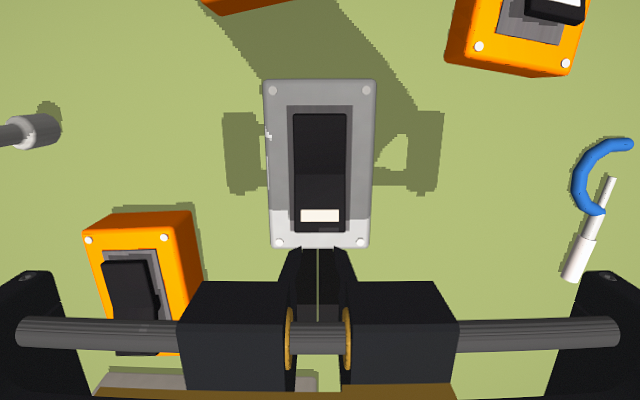

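View pics/scene1.png

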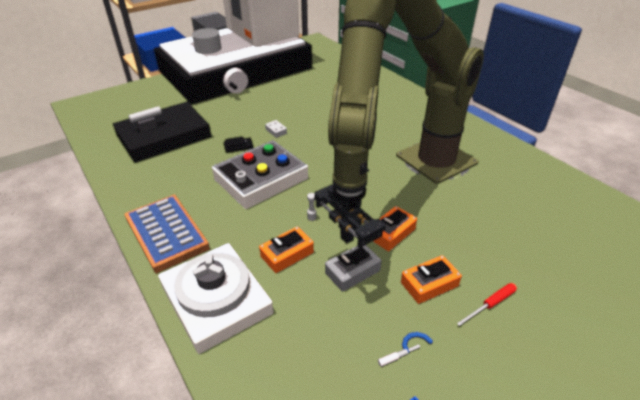

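The wrist view shows the grey box centred, with the stripe at (320,215), i.e. (0.585, 0.2445, 0.069). That agrees with the earlier value. The fingertips sit over it.

Emit:
carry_out --pt "0.003 0.001 -0.025" --pt "0.003 0.001 -0.05" --pt "0.003 0.001 -0.06" --pt "0.003 0.001 -0.066" --pt "0.003 0.001 -0.07" --pt "0.003 0.001 -0.074" --pt "0.003 0.001 -0.077" --pt "0.003 0.001 -0.077" --roll '[0, 0, 0, 0, 0, 0, 0, 0]'

```text
clock: 3.75
tool_pos: [0.5901, 0.2467, 0.0826]
eef_rot: [-0.002, 1.0, 0.001, 0.002]
contact_force: [1.4, 0.4, 2.1]
opening: 0.006
```

Emit:
carry_out --pt "0 -0.003 -0.003" --pt "0 -0.003 -0.005" --pt "0 -0.003 -0.007" --pt "0 -0.003 -0.009" --pt "0 -0.003 -0.01" --roll '[0, 0, 0, 0, 0]'

```text
clock: 4.17
tool_pos: [0.5906, 0.2444, 0.0789]
eef_rot: [-0.002, 1.0, 0.001, 0.003]
contact_force: [-12.1, -6.1, 51.6]
opening: 0.004
```

51 N with the tip at about 0.060 means the rocker is against its stop. I'll hold briefly while easing off, then lift and look.

Emit:
carry_out --pt "0 0 0.001" --pt "0 0 0.002" --pt "0 0 0.01" --pt "0 0 0.035" --pt "0 0 0.065" --pt "0 0 0.09" --pt "0 0 0.1" --pt "0 0 0.1" --roll '[0, 0, 0, 0, 0, 0, 0, 0]'

```text
clock: 4.83
tool_pos: [0.5917, 0.2449, 0.1811]
eef_rot: [-0.001, 1.0, 0.002, 0.005]
contact_force: [0.1, 0.7, 0.1]
opening: 0.006
```

```bash
python3 - <<'E'
from h import *
np.set_printoptions(precision=4,suppress=True)
s=status.get_state(); print(s['clock'],s['tool_pos'],s['eef_rot'],s['contact_force'])
p=snapshot('wrist'); save(p,'wrist2')
for t in tip_of(p,'rocker_on_end')[:3]: print(t['confidence'],t['pixel'],depth_pt(p,t['pixel']))
yy=np.arange(105,245,6)
print([ (int(y),np.round(depth_pt(p,(320,y),1),3).tolist()) for y in yy])
E
```

```text
4.8333 [0.5917 0.2449 0.1811] [-0.0015  1.      0.002   0.005 ] [0.1173 0.7376 0.1451]
0.85 [143.8, 313.5] [0.6959 0.0924 0.0695]
0.62 [316.5, 197.2] [0.5907 0.2446 0.0608]
[(105, [0.521, 0.247, 0.047]), (111, [0.524, 0.247, 0.072]), (117, [0.528, 0.247, 0.072]), (123, [0.533, 0.247, 0.071]), (129, [0.537, 0.247, 0.069]), (135, [0.541, 0.247, 0.067]), (141, [0.546, 0.247, 0.065]), (147, [0.551, 0.247, 0.064]), (153, [0.555, 0.247, 0.063]), (159, [0.56, 0.247, 0.06]), (165, [0.565, 0.247, 0.06]), (171, [0.57, 0.247, 0.06]), (177, [0.575, 0.247, 0.06]), (183, [0.579, 0.247, 0.06]), (189, [0.584, 0.247, 0.059]), (195, [0.589, 0.247, 0.061]), (201, [0.594, 0.247, 0.061]), (207, [0.599, 0.247, 0.06]), (213, [0.61, 0.248, 0.045]), (219, [0.615, 0.248, 0.045]), (225, [0.621, 0.248, 0.045]), (231, [0.647, 0.248, 0.0]), (237, [0.653, 0.248, -0.0]), (243, [0.66, 0.248, -0.0])]
```

View pics/wrist2.png

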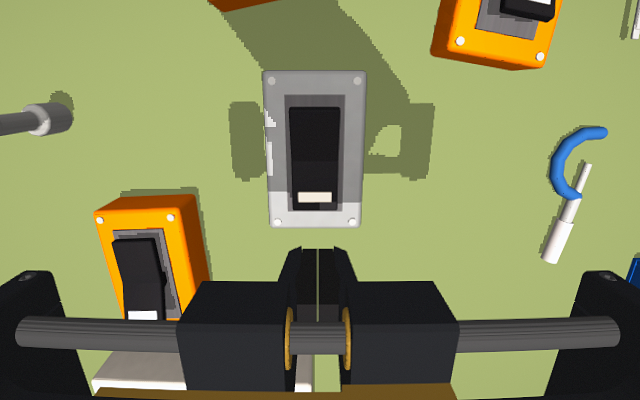

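The stripe half now lies flat at 60 mm and the plain end stands at 72 mm, so the rocker is on. Next I'll move at height to above the blue key.

Emit:
carry_out --pt "-0.004 -0.02 0" --pt "-0.011 -0.055 0" --pt "-0.018 -0.09 0" --pt "-0.026 -0.125 0" --pt "-0.034 -0.16 0" --pt "-0.042 -0.195 0" --pt "-0.049 -0.225 0" --pt "-0.053 -0.245 0" --roll '[0, 0, 0, 0, 0, 0, 0, 0]'

```text
clock: 5.6
tool_pos: [0.5341, -0.0057, 0.1756]
eef_rot: [0.0, 1.0, -0.001, -0.001]
contact_force: [-0.8, 0.2, -0.4]
opening: 0.005
```

Emit:
carry_out --pt "-0.004 -0.02 0" --pt "-0.011 -0.055 0" --pt "-0.018 -0.09 0" --pt "-0.026 -0.125 0" --pt "-0.034 -0.16 0" --pt "-0.04 -0.19 0" --pt "-0.045 -0.21 0" --pt "-0.045 -0.215 0" --roll '[0, 0, 0, 0, 0, 0, 0, 0]'

```text
clock: 6.27
tool_pos: [0.4855, -0.2254, 0.1733]
eef_rot: [0.004, 1.0, -0.001, -0.004]
contact_force: [-0.4, -0.7, -0.3]
opening: 0.007
```

```bash
python3 - <<'E'
from h import *
np.set_printoptions(precision=4,suppress=True)
s=status.get_state(); print(s['clock'],s['tool_pos'],s['eef_rot'],s['contact_force'])
p=snapshot('wrist'); save(p,'wrist3')
hsv=cv2.cvtColor(p['img'],cv2.COLOR_RGB2HSV).astype(int)
for k,(a,b) in {'blue':(100,125),'green':(48,85),'yellow':(24,32),'red':(-6,6)}.items():
    h=hsv[...,0].copy(); h[h>170]-=180
    m=((h>=a)&(h<=b)&(hsv[...,1]>150)&(hsv[...,2]>60)).astype(np.uint8)
    n,l,st,c=cv2.connectedComponentsWithStats(m)
    for i in range(1,n):
        if st[i,4]>200:
            ys,xs=np.nonzero(l==i); W=np.array([to_world(p,(x,y),p['range_z'][y,x]) for y,x in zip(ys,xs)])
            W=W[np.abs(W[:,2]-.084)<.006]
            if len(W)>50: print(k,st[i,4],c[i],'top-face mean',W.mean(0),W.max(0)-W.min(0),at_height(p,c[i],.084))
E
```

```text
6.2667 [ 0.4855 -0.2254  0.1733] [ 0.0036  1.     -0.0014 -0.0036] [-0.3879 -0.6657 -0.349 ]
blue 1591 [324.5185 225.0968] top-face mean [ 0.495  -0.2206  0.0834] [0.0309 0.0308 0.0077] [ 0.4936 -0.2207  0.084 ]
green 1572 [216.4879 233.9822] top-face mean [ 0.5013 -0.2992  0.0832] [0.0305 0.0309 0.0075] [ 0.5    -0.2982  0.084 ]
```

View pics/wrist3.png

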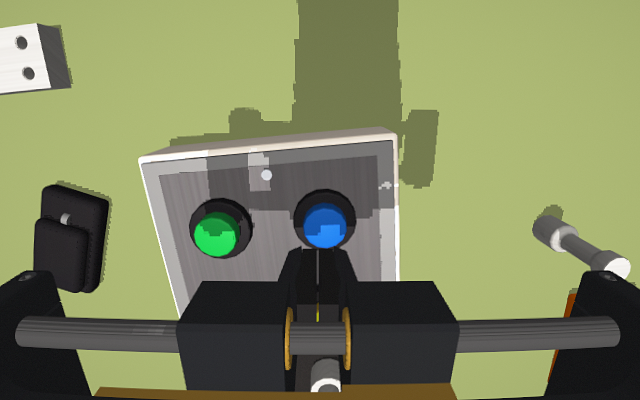

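The wrist view shows blue at (324,225), i.e. (0.4945, −0.2205, 0.084), and green at (216,234), i.e. (0.5005, −0.299). Both agree with the top view.

Emit:
carry_out --pt "0.009 0.005 -0.005" --pt "0.009 0.005 -0.025" --pt "0.009 0.005 -0.045" --pt "0.009 0.005 -0.058" --pt "0.009 0.005 -0.06" --pt "0.009 0.005 -0.06" --roll '[0, 0, 0, 0, 0, 0]'

```text
clock: 6.82
tool_pos: [0.4963, -0.216, 0.1124]
eef_rot: [0.001, 1.0, 0.0, -0.004]
contact_force: [0.1, -0.2, -0.1]
opening: 0.007
```

Emit:
carry_out --pt "-0.001 -0.004 -0.002" --pt "-0.001 -0.004 -0.006" --pt "-0.001 -0.004 -0.009" --pt "-0.001 -0.004 -0.012" --pt "-0.001 -0.004 -0.015" --pt "-0.001 -0.004 -0.018" --pt "-0.001 -0.004 -0.019" --pt "-0.001 -0.004 -0.019" --roll '[0, 0, 0, 0, 0, 0, 0, 0]'

```text
clock: 7.48
tool_pos: [0.4959, -0.2199, 0.0951]
eef_rot: [0.001, 1.0, -0.0, -0.003]
contact_force: [-2.4, 1.0, 16.5]
opening: 0.005
```

Emit:
carry_out --pt "0 0 -0.002" --pt "0 0 -0.002" --pt "0 0 0" --pt "0 0 0.015" --pt "0 0 0.035" --pt "0 0 0.05" --pt "0 0 0.06" --pt "0 0 0.06" --roll '[0, 0, 0, 0, 0, 0, 0, 0]'

```text
clock: 8.15
tool_pos: [0.4968, -0.2204, 0.1567]
eef_rot: [0.001, 1.0, -0.001, -0.001]
contact_force: [0.4, -0.1, -0.1]
opening: 0.005
```

Emit:
carry_out --pt "0.001 -0.015 0" --pt "0.002 -0.035 0" --pt "0.004 -0.055 0" --pt "0.005 -0.072 0" --pt "0.005 -0.08 0" --pt "0.005 -0.08 0" --roll '[0, 0, 0, 0, 0, 0]'

```text
clock: 8.65
tool_pos: [0.5007, -0.3027, 0.1556]
eef_rot: [0.003, 1.0, -0.001, -0.002]
contact_force: [-1.1, -0.5, 0.8]
opening: 0.004
```

```bash
python3 - <<'E'
from h import *
np.set_printoptions(precision=4,suppress=True)
s=status.get_state(); print(s['clock'],s['tool_pos'],s['eef_rot'],s['contact_force'])
p=snapshot('wrist'); save(p,'wrist4')
hsv=cv2.cvtColor(p['img'],cv2.COLOR_RGB2HSV).astype(int)
for k,(a,b) in {'blue':(100,125),'green':(48,85)}.items():
    h=hsv[...,0]
    m=((h>=a)&(h<=b)&(hsv[...,1]>150)&(hsv[...,2]>60)).astype(np.uint8)
    n,l,st,c=cv2.connectedComponentsWithStats(m)
    for i in range(1,n):
        if st[i,4]>200:
            ys,xs=np.nonzero(l==i); W=np.array([to_world(p,(x,y),p['range_z'][y,x]) for y,x in zip(ys,xs)])
            W=W[np.abs(W[:,2]-.08)<.012]
            if len(W)>50: print(k,st[i,4],c[i],W.mean(0),np.median(W[:,2]))
p=snapshot('top'); save(p,'top4')
for k,px in {'blue':[.4945,-.2205,.076],'green':[.5005,-.299,.084],'red':[.58,-.2935,.084],'yellow':[.573,-.2135,.084]}.items(): print(k,depth_pt(p,project(p,np.array(px))))
E
```

```text
8.65 [ 0.5007 -0.3027  0.1556] [ 0.0031  1.     -0.0013 -0.002 ] [-1.1496 -0.4988  0.8365]
blue 1630 [438.4515 210.4012] [ 0.4954 -0.2216  0.0753] 0.0754675620356576
green 1854 [321.1575 222.829 ] [ 0.5007 -0.3004  0.0828] 0.08357986679650797
blue [ 0.4944 -0.2204  0.0764]
green [ 0.4733 -0.2685  0.2205]
red [ 0.5799 -0.2934  0.0843]
yellow [ 0.573  -0.2135  0.084 ]
```

View pics/wrist4.png

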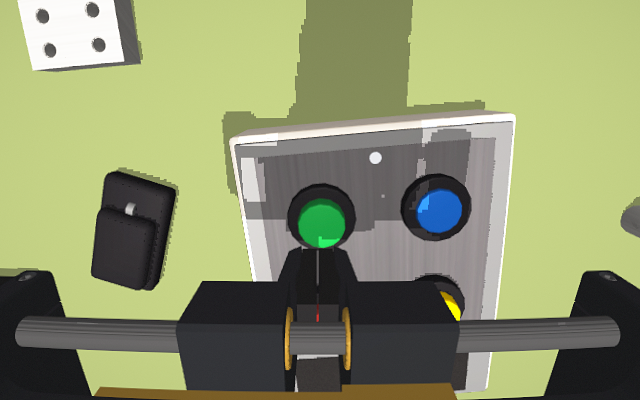

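Blue is in, with its cap at 76 mm; red and yellow stand at 84 mm. Green is at (0.5005, −0.300). Now I'll press it.

Emit:
carry_out --pt "0 0.002 -0.01" --pt "0 0.002 -0.025" --pt "0 0.002 -0.038" --pt "0 0.002 -0.042" --pt "0 0.002 -0.042" --roll '[0, 0, 0, 0, 0]'

```text
clock: 9.17
tool_pos: [0.5008, -0.2955, 0.1126]
eef_rot: [0.0, 1.0, 0.001, -0.003]
contact_force: [0.6, 0.1, -1.1]
opening: 0.007
```

Emit:
carry_out --pt "0 -0.004 -0.002" --pt "0 -0.004 -0.006" --pt "0 -0.004 -0.01" --pt "0 -0.004 -0.014" --pt "0 -0.004 -0.018" --pt "0 -0.004 -0.02" --pt "0 -0.004 -0.021" --pt "0 -0.004 -0.021" --roll '[0, 0, 0, 0, 0, 0, 0, 0]'

```text
clock: 9.83
tool_pos: [0.5013, -0.2998, 0.0951]
eef_rot: [0.0, 1.0, -0.001, -0.002]
contact_force: [-6.2, 1.8, 29.1]
opening: 0.009
```

Emit:
carry_out --pt "0 0 -0.003" --pt "0 0 -0.003" --pt "0 0 -0.003" --pt "0 0 -0.003" --roll '[0, 0, 0, 0]'

```text
clock: 10.17
tool_pos: [0.5013, -0.2997, 0.0952]
eef_rot: [0.0, 1.0, -0.001, -0.002]
contact_force: [-5.6, 2.5, 27.0]
opening: 0.001
```

```bash
python3 - <<'E'
from h import *
np.set_printoptions(precision=4,suppress=True)
for n in ['top','scene']:
    p=snapshot(n); save(p,n+'5')
    for k,px in {'stripe':[.586,.243,.06],'blue':[.4945,-.2205,.076],'red':[.58,-.2935,.084],'yellow':[.573,-.2135,.084],'gauge':[.526,.011,.088],'ring':[.6466,-.2098,.08]}.items(): print(n,k,depth_pt(p,project(p,np.array(px))))
    for q in ['plug_gauge_mid','ring_part_mid','mouse_mid','block123_mid','micrometer_mid','driver_mid']:
        t=tip_of(p,q); 
        if t: print(n,q,np.round(t[0]['pixel'],1))
s=status.get_state(); print(s['clock'],s['tool_pos'],s['contact_force'])
E
```

```text
top stripe [0.586  0.243  0.0599]
top blue [ 0.4938 -0.2199  0.0796]
top red [ 0.5798 -0.2934  0.0846]
top yellow [ 0.5728 -0.2134  0.0848]
top gauge [0.5263 0.011  0.0866]
top ring [ 0.6465 -0.2097  0.0804]
top plug_gauge_mid [322.1 199.6]
top ring_part_mid [391.8 165.1]
top mouse_mid [401.  192.2]
top micrometer_mid [162.3 190.3]
top driver_mid [153.9 264. ]
scene stripe [0.5862 0.2433 0.0604]
scene blue [ 0.493  -0.2232  0.0738]
scene red [ 0.5785 -0.297   0.0814]
scene yellow [ 0.5716 -0.2165  0.0816]
scene gauge [0.5243 0.0085 0.0855]
scene ring [ 0.6465 -0.21    0.0798]
scene plug_gauge_mid [310.6 205.6]
scene ring_part_mid [238.7 174.9]
scene mouse_mid [238.5 142.7]
scene block123_mid [268.4 151.8]
scene micrometer_mid [414.2 349.1]
scene driver_mid [483.9 309.4]
10.8667 [ 0.5013 -0.2997  0.0952] [-5.7068  2.5432 26.6715]
```

View pics/scene5.png

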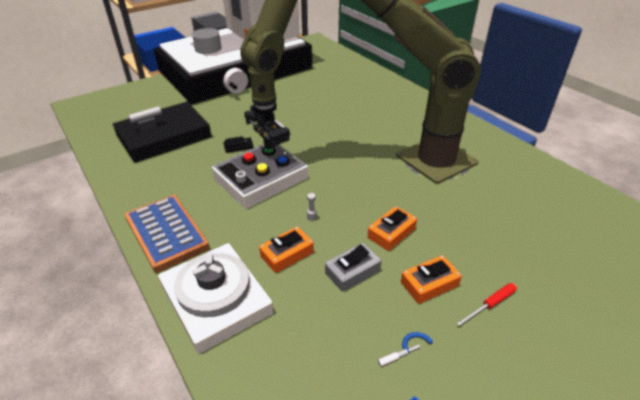

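The scene view shows the fingers on green, the loose things in place, and blue about 8 mm lower than red and yellow. The top view's 79.6 mm for blue disagrees, so I'll check whether the gripper's edge is spoiling that reading.

```bash
python3 - <<'E'
from h import *
p=snapshot('top'); c,r=project(p,np.array([.4945,-.2205,.076])).round().astype(int)
z=np.array([[to_world(p,(x,y),p['range_z'][y,x])[2] for x in range(c-5,c+7)] for y in range(r-5,r+6)]); print((z*1000).round().astype(int))
p=snapshot('wrist'); save(p,'wrist6')
print(status.get_state()['contact_force'])
E
```

```text
[[ 68  73  72  76  78 179 184 179 184 188 185 182]
 [ 76  70  73  79  78 171 183 183 182 181 181 182]
 [ 64  77  75  73  79 175 182 187 187 185 183 181]
 [ 70  70  74  74  78 173 187 183 183 181 184 180]
 [ 75  75  77  84  81  73 179 186 179 187 182 178]
 [ 74  79  79  74  71  78 184 185 182 182 185 179]
 [ 76  77  71  78  77  78 175 182 186 178 187 184]
 [ 78  72  78  81  82  77 180 180 184 186 183 188]
 [ 73  77  75  78  82  71 169 172 180 175 173  68]
 [ 77  77  76  78  78  77  75 153 161 161  74  76]
 [ 72  75  69  79  79  74  78 139 145 145  73  62]]
[-6.12106391  2.45827608 26.5678951 ]
```

View pics/wrist6.png

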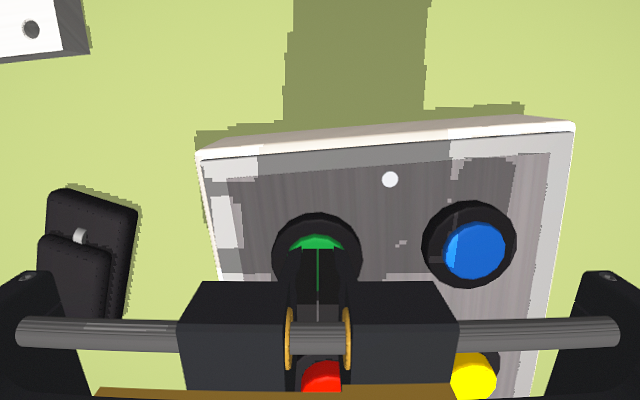

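The gripper edge did spoil that reading: the clean pixels on blue average about 76 mm. The wrist view shows the fingers on the green cap, pressed close to its collar, with red and yellow untouched. I'll hand in now.

```bash
python3 -c "
from plant import finish_job,status
print(finish_job()); s=status.get_state(); print(s['clock'],s['tool_pos'],s['contact_force'])"
```

```text
the job is handed in; nothing more can be done
None
the job is handed in; nothing more can be done
```

I tipped the rocker on, pushed the blue key in, then pressed the green button with the shut fingertips and handed the job in while holding it. No verdict is reported, so this rests on my own checks.

- **Rocker:** it is on. I pressed until it stopped (about 52 N); the stripe half then lay flat at 60 mm with the plain end up at 72 mm. A second look just before hand-in still gave 60 mm.
- **Blue key:** it is in. The cap stood at about 76 mm, against 84 mm at rest.
- **Green button:** at hand-in the fingertips were at about 76 mm, with about 27 N of steady push.
- **Red and yellow:** the top camera showed both still out at 84–85 mm.
- **Loose things:** the depth readings showed the plug gauge and bush unmoved. The mouse, micrometer and screwdriver sat where they started in the scene picture. The block was judged only by eye in the wrist view, because the network's last report for it in the scene view was a false hit on the console.

**Checks that disagreed:**
- The scene camera read all the key tops 3–8 mm too low, because its view includes the cap sides. I used the top and wrist cameras for the keys instead.
- The last top-view reading of the blue key came out at 79.6 mm because the gripper partly covered it. The uncovered pixels gave about 76 mm.

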